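# Run the telescope carriage up to the collimator

### The arm

A 6-joint arm with a two-finger parallel gripper is mounted at the origin on the work surface. World frame = base frame: x ahead of the robot, y to its left, z up, the work surface at z = 0. Lengths are in m, angles in rad, forces in N, time in s.
With the tool pointing down it reaches from about 0.375 to 0.9 m from the base axis. Payload 3.1 kg.
Tool frame: the origin (TCP) lies at the very end of the fingers, on their centre line; the grasp point (between the pads) lies 19 mm behind it (grip_depth is the distance from the TCP to the grasp point, in m); z points along the fingers, y is the line along which they close (so a half turn about z gives the same grasp; the last joint's range is limited). The gripper opens to 85 mm and grips with 20 to 120 N. Pads are 22 mm wide; open, the fingers measure 114 mm over their backs; the gripper's body (76 mm by 85 mm) begins 54 mm behind the grasp point. The pads swing forward as they close: fully open they stand 13 mm farther back than shut.
Start: joints at [-1.286, 0.527, 1.433, -0, 1.181, -0.178], TCP at [0.279, -0.559, 0.231] pointing down, gripper open.
Joint ranges: [-3.08, 3.08], [-0.75, 2.2], [0.22, 2.44], [-1.43, 4.57], [0, 2.65], [-2.85, 2.85]. Speed limits (rad/s): [2.79, 2.79, 3.14, 3.14, 3.14, 3.14].

### API

Orientations are given as a unit quaternion [x, y, z, w].
In Python, from station import * gives the robot as it stands.
- The arm moves only by the tool apply_moves, never from a script. Its argument "plan" is a list of rows, each a list of 7 numbers: the shift along the tool's x, y, z in m, then the turn, a rotation vector about the tool's x, y, z in rad, then the gripper command: -1 is fully open, 1 is shut, values between are in proportion. In form: [[dx, dy, dz, wx, wy, wz, jaw], ...]. A call has 1 to 8 rows; each row shifts and turns the commanded pose from where the row before left it, along the tool's axes as they then stand; what a row does not reach is not made up. A row lasts 1/8 s, in which the tool goes at most 62.5 mm and 10.7 degrees, less where a joint would pass 70% of its speed; a pose out of reach is approached as far as the arm can. A call is refused whole if a number of a shift passes 0.0625 or a number of a turn 0.188, either way. A call with a gripper value outside its range is refused whole. The fingers move at their own pace and stop on an object; "force" is the grip in N (left out, the last holds). Time passes only in rows, so rows that do not move let the fingers close. It gives the time, the measured TCP pose, the force, the opening and the grip force at its end, in the units of the state.
- sense(): the state, without advancing time (a new reading comes with each control period).
- snapshot(name): name is "scene" or "top" or "wrist"; returns the picture (400x640x3 uint8, red, green, blue); there is no depth.
- calibration(name): a dict with "camera_matrix" (3x3 intrinsics, pixels), "R" (3x3) and "t" (3): a world point X has camera coordinates R X + t; the wrist camera has in their place "mount" (4x4, takes a point from camera to tool coordinates, whose origin is the TCP and whose axes are the flange's). Camera axes: x right, y down, z forward; pixel columns grow to the right and rows downward; lengths in m; the calibration is good to about 2 mm. The wrist camera is an equidistant fisheye: a pixel r from the principal point sees the ray r / f radians off the axis. A picture is of the moment at which its call begins: read the wrist's pose just before it. calibration takes no time and is no camera call.
- sign_off(): hands the job in; it is judged then, once.
The state is a dict: "t": time; "q": joint angles; "qd": joint speeds; "tau": joint torques, N m; "tcp_pos": TCP position; "tool_rot": TCP orientation; "force": force on the tool from outside, world axes, zero at the start; "ft_torque": the same for the moment, N m; "finger_gap": opening from 0.0 (shut) to 1.0 (fully open); "gripper_force": force on a finger pad.
Only numpy, scipy, OpenCV 4.12 (cv2) and the standard library are available. Lean on these libraries where they do the work, as an engineer would, in place of code of your own. Each camera call takes 0.05 s, during which the arm holds its last target. There are 200 camera calls.

### The job

On the collimator bench, swing the lever of the eccentric lock all the way out so that its cam stands at the low point, then push the carriage forward until it is fully home against the end stop in front of the collimator, and then swing the lever all the way back so that the lock holds the carriage there. Nothing is to be picked up: push with the fingertips, leave the telescope lying untouched in the carriage's vee blocks, and leave the other things on the table where they are.

Things in the scene. Friction and masses are not known exactly. Their poses are not given: they have to be found in the camera images.
- bench: Collimator bench: fixed grey iron bed 520 x 150 mm, 16 mm thick, with a steel way along its middle. Origin on the table; its x axis is the slide's forward direction (bed from x = -180 to 340 mm), y left looking forward, z up. On the right a shelf for the lock (x -95 to 35, y to -155 mm, 16 mm thick). In front lies the black collimator tube (x 155 to 360 mm, axis 96 mm above the table, 60 mm wide).
- end_stop (a point): Middle of the top edge of the end stop block's rear face, at bench x = 110 mm, 56 mm above the table; the block is 110 mm wide across the slide and 25 mm thick. The carriage's front edge meets it when home.
- carriage (a joint): Slide of the steel carriage along bench +x, m: 0 = rear station (start), 0.080 = home against the end stop. Plate 160 x 130 mm, top 56 mm above the table, centre at bench x = -50 mm + this value. Moves stiffly (about 4 N), stays where left. The lock's bolt sits in a notch of its right edge at the rear station, and in another when home (2.5 mm play); with the bolt in, it cannot travel.
- push_face (a point): Middle of the rear (robot-side) face of the upright push plate at the carriage's rear end, 61 mm above the table, at bench x = -138 mm + carriage value. Plate 90 mm wide across the slide, 8 mm thick, from 36 to 86 mm above the table. Push it along bench +x.
- lock_cam (a joint): Angle of the lock's flat pear-shaped cam with its lever, rad, counter-clockwise from above. 0 to 0.2 (start): locked, cam nose (high point) against the bolt, lever pointing back beside the bench (at 0, 165 deg clockwise of bench +x). 1.85: far stop, low point, bolt withdrawn (clear from 1.1), lever out to the right (60 deg clockwise of +x). Friction 0.2 N m, stays where left, stops at both ends.
- cam_pivot (a point): Vertical axis of the cam and lever, 46 mm above the table, on the lock shelf at bench x = -30, y = -118 mm. Turning back from the low point, the cam goes past about 0.9 rad only if a notch stands before the bolt (carriage at its rear station or home).
- lever_knob (a point): Centre of the black ball knob, 28 mm in diameter, at the end of the lever: 80 mm from the pivot axis, 80 mm above the table. The lever is a round steel bar 10 mm thick, rising from 61 mm at the hub to 78 mm at the knob. It moves on a level circle about the pivot.
- telescope: Black and yellow telescope of a level, a round tube 155 mm long lying loose along bench x in two vee blocks on the carriage; axis 96 mm, top 119 mm above the table. Origin on the tube axis above the carriage's middle; own x along the tube, which runs from -70 (eyepiece) to +85 mm (objective, 46 mm in diameter). 0.45 kg. Not to be touched.
- oil_bottle: Bystander: small upright oil bottle, 36 mm in diameter, 85 mm tall, right of the bench and ahead of the lever. Origin under its base.
- screwdriver: Bystander: screwdriver 160 mm long, lying on the table left of the bench.
- threaded_ring: Bystander: dark steel threaded ring, 52 mm outside diameter, 12 mm high, lying on the table left of the bench.
- screw_jar: Bystander: glass jar with a steel lid, 52 mm in diameter, 55 mm tall, left of the bench.

How it is judged:
On the way, in this order (a step that is already met when the one before it is completed fails the run):
1. the lever is swung out to the cam's low point (within about 14 degrees of its stop) while the carriage is still at its rear station (value of joint lock_cam above 1.6 rad and value of joint carriage below 0.006 m), for 0.1 s.
2. the carriage is pushed forward home against the end stop (within 3.5 mm) with the cam still at its low side (value of joint carriage above 0.0765 m and value of joint lock_cam above 1.2 rad), for 0.1 s.
At the end, for the whole second after the job is handed in: The carriage is home against the end stop (within 3.5 mm), the lever is back at its locked end (within about 14 degrees of the stop), so that the bolt is in the home notch, and the telescope still lies in its vee blocks, not shifted along the carriage by more than 10 mm (value of joint carriage above 0.0765 m and value of joint lock_cam below 0.25 rad and velocity of joint carriage below 0.01 m/s and x of telescope in the frame of push_face between 0.078 and 0.098 m and angle between the x axis of telescope and the x axis of bench, either way round below 0.06 rad and z of telescope in the frame of push_face below 0.041 m); the robot touches nothing.
It fails at once if the telescope is touched by the robot (contact force between any of the fingers, the arm and telescope above 1.5 N).
It fails at once if the telescope is lifted out of its vee blocks (z of telescope in the frame of push_face above 0.043 m).
It fails at once if a bystander (bottle, jar, ring or screwdriver) is moved by more than 20 mm or knocked over (distance of any of oil_bottle, screwdriver, threaded_ring, screw_jar from where it was at the start of the episode above 0.02 m or angle between any of oil_bottle, screw_jar's own z axis and vertical above 0.5 rad).
It also fails if it takes over 69 s, if anything falls off the work surface, if the arm or the gripper's body presses on something with over 40 N, if the wrist force passes 120 N, or if a joint passes its speed limit or range.

## Working session

There is one attempt and no reset: what is moved stays moved. The work goes in short steps, Python scripts to look and compute and a tool call to move; the robot and the scene stay as the last step left them, time stands still between calls to the robot, and variables do not carry over. Pictures are saved under pics/ and viewed, at most 10 in all, crops included, and the job is handed in when it is done.

Besides the shell and the picture viewer there is one more tool, called after "Call:" by a JSON object that holds its "fn" and its "kwargs", one argument or row to a line. apply_moves: Moves the arm, as the interface text tells. Its arguments: {"type":"object","properties":{"plan":{"type":"array"},"force":{"type":"number"}},"required":["plan"]}

```bash
mkdir -p pics; python3 - <<'E'
from station import *
import cv2,numpy as np
for n in ("scene","top"):
    cv2.imwrite(f"pics/{n}0.png",cv2.cvtColor(snapshot(n),cv2.COLOR_RGB2BGR))
    c=calibration(n);print(n,{k:np.round(v,4).tolist() for k,v in c.items() if k in("camera_matrix","R","t")})
s=sense();print(s)
E
```

```text
scene {'camera_matrix': [[436.0768, 0.0, 318.2319], [0.0, 436.0768, 198.6506], [0.0, 0.0, 1.0]], 'R': [[0.7375, 0.6753, 0.0054], [0.5003, -0.541, -0.676], [-0.4536, 0.5012, -0.7369]], 't': [-0.5333, -0.1968, 1.0477]}
top {'camera_matrix': [[429.4219, 0.0, 320.5779], [0.0, 429.4219, 195.2002], [0.0, 0.0, 1.0]], 'R': [[0.023, -0.9997, -0.0086], [-0.9811, -0.0209, -0.1925], [0.1922, 0.0128, -0.9813]], 't': [0.0856, 0.6228, 0.8238]}
{'t': 0.1, 'q': array([-1.28651489e+00,  5.28372213e-01,  1.43378970e+00,  6.97920336e-06,
        1.18138930e+00, -1.78493644e-01]), 'qd': array([-0.00108191, -0.00205491, -0.00371041,  0.00148478, -0.00194161,
       -0.00100598]), 'tau': array([-5.96825448e-04, -4.43304563e+01, -1.78585839e+01, -2.52032996e-04,
        3.86376661e-03, -1.27629704e-06]), 'tcp_pos': array([ 0.27886775, -0.55861328,  0.23042713]), 'tool_rot': array([ 9.73348968e-01,  2.29326902e-01, -4.85513685e-05, -9.78083357e-04]), 'force': array([-0.42729243, -0.2968938 , -0.2299836 ]), 'ft_torque': array([-0.01561403,  0.01507759, -0.00557702]), 'gripper_force': 0.0, 'finger_gap': 0.9979808248995262}
```

View pics/scene0.png

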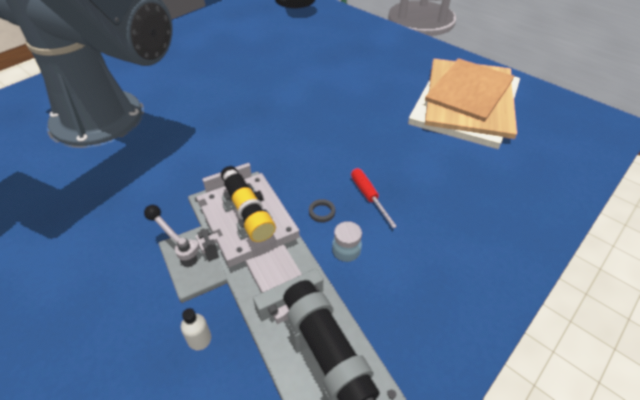

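View pics/top0.png

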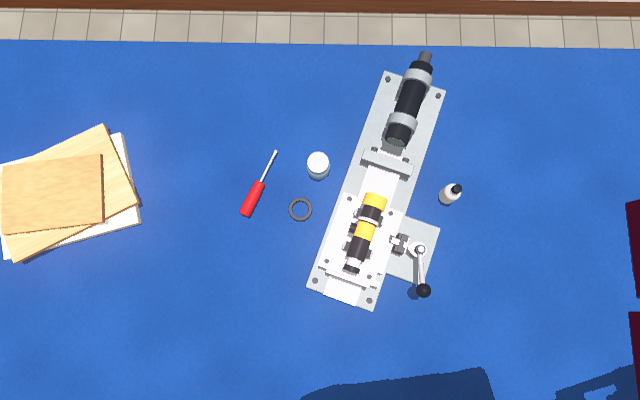

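The scene view shows the knob at (152,212) and the lever hub at (187,248). In the top view the knob is at (424,291), the hub at (420,248), the bed corners at (386,71), (446,90), (373,311) and (306,287), and the bottle at (450,193). Next I turn these into positions.

```bash
cat > h.py <<'E'
from station import *
import cv2,numpy as np
def ray(n,p):
    c=calibration(n);R=np.array(c["R"]);t=np.array(c["t"])
    d=R.T@np.linalg.inv(c["camera_matrix"])@[p[0],p[1],1];return -R.T@t,d/np.linalg.norm(d)
def plane(n,p,z):
    o,d=ray(n,p);return o+d*(z-o[2])/d[2]
def tri(a,b):
    (o1,d1),(o2,d2)=ray("scene",a),ray("top",b)
    s=np.linalg.lstsq(np.c_[d1,-d2],o2-o1,rcond=None)[0]
    p,q=o1+s[0]*d1,o2+s[1]*d2;return (p+q)/2,np.linalg.norm(p-q)
def blob(im,m,near):
    k,l,st,ce=cv2.connectedComponentsWithStats(m.astype(np.uint8))
    i=min((i for i in range(1,k) if st[i,4]>15),key=lambda i:np.hypot(*(ce[i]-near)));return ce[i],st[i]
def pix(X,n):
    c=calibration(n);v=np.array(c["camera_matrix"])@(np.array(c["R"])@X+c["t"]);return v[:2]/v[2]
E
python3 - <<'E'
from h import *
np.set_printoptions(precision=4,suppress=True)
S=cv2.cvtColor(cv2.imread("pics/scene0.png"),cv2.COLOR_BGR2RGB);T=cv2.cvtColor(cv2.imread("pics/top0.png"),cv2.COLOR_BGR2RGB)
a=blob(S,S.max(2)<60,(152,212));b=blob(T,T.max(2)<60,(424,291));print(a,b)
print("knob",tri(a[0],b[0]))
print("hub",tri((187,246),(420,249)))
hsv=cv2.cvtColor(T,cv2.COLOR_RGB2HSV)
m=((hsv[...,1]<70)&(hsv[...,2]>70)).astype(np.uint8);m[:60]=0
# bed edges: left edge & right edge pixels by row -> plane z=.016
L=[];Rr=[]
for r in range(100,281,4):
    c=np.flatnonzero(m[r,290:450])+290
    L.append(plane("top",(c[0]-.5,r),.016)[:2])
    if r<185:
        x=c[c<437]; Rr.append(plane("top",(x[-1]+.5,r),.016)[:2])
for e in (L,Rr):
    v=cv2.fitLine(np.float32(e),cv2.DIST_HUBER,0,1e-4,1e-4).ravel();v[:2]*=np.sign(v[0]);print(v,np.arctan2(v[1],v[0]),np.array(e)[[0,-1]])
for p in [(386,71),(446,90),(373,311),(306,287)]: print(p,plane("top",p,.016))
print("bottle",plane("top",(456,188),.085),tri((190,315),(456,188)))
E
```

```text
(array([151.7383, 212.0268]), array([145, 206,  15,  14, 149], dtype=int32)) (array([423.    , 290.2909]), array([417, 284,  14,  13,  55], dtype=int32))
knob (array([ 0.4342, -0.1031,  0.0792]), np.float64(0.001011707069438023))
hub (array([ 0.5168, -0.1012,  0.0559]), np.float64(0.00584683125426068))
[ 0.9454 -0.3259  0.665   0.0589] -0.33191925 [[ 0.8515 -0.0124]
 [ 0.4486  0.1252]]
[ 0.9529 -0.3034  0.7248 -0.1268] -0.3082656 [[ 0.8543 -0.1569]
 [ 0.6587 -0.1057]]
(386, 71) [ 0.923  -0.0434  0.016 ]
(446, 90) [ 0.8789 -0.1791  0.016 ]
(373, 311) [ 0.3893 -0.0133  0.016 ]
(306, 287) [0.4343 0.1258 0.016 ]
bottle [ 0.6365 -0.1719  0.085 ] (array([ 0.6378, -0.1742,  0.0783]), np.float64(0.0005092284708670309))
```

Call:
{"fn": "apply_moves", "kwargs": {
  "plan": [
    [0.0427,-0.0423,0,0,0,0,0],
    [0.0427,-0.0423,0,0,0,0,0],
    [0.0427,-0.0423,0,0,0,0,0],
    [0.0427,-0.0423,0,0,0,0,0],
    [0.0427,-0.0423,0,0,0,0,0],
    [0.0427,-0.0423,0,0,0,0,0],
    [0.0427,-0.0423,0,0,0,0,0],
    [0.0427,-0.0423,0,0,0,0,0]
  ]
}}

```text
t: 1.1
tcp_pos: [0.4339, -0.1021, 0.2313]
tool_rot: [0.973, 0.229, 0.0, 0.0]
force: [0.9, 0.1, 0.9]
finger_gap: 0.503
gripper_force: 0.0
```

Call:
{"fn": "apply_moves", "kwargs": {
  "plan": [
    [0,0,0,0,0,0.158,0],
    [0,0,0,0,0,0.158,0],
    [0,0,0,0,0,0.158,0],
    [0,0,0.04,0,0,0,0],
    [0,0,0.03,0,0,0,0],
    [0,0,0,0,0,0,0]
  ]
}}

```text
t: 1.85
tcp_pos: [0.4319, -0.103, 0.1596]
tool_rot: [1.0, -0.006, -0.003, -0.001]
force: [0.5, -0.5, 1.3]
finger_gap: 0.502
gripper_force: 0.0
```

```bash
cat >> h.py <<'E'
np.set_printoptions(precision=4,suppress=True)
from scipy.spatial.transform import Rotation as Ro
def st():
    s=sense();R=Ro.from_quat(s["tool_rot"]).as_matrix();print("t",s["t"],s["tcp_pos"],"yaw",np.arctan2(R[1,0],R[0,0]),"F",s["force"],"gap",s["finger_gap"],"q6",s["q"][5]);return s,R
def wpix(X,s,R):
    c=calibration("wrist");M=np.array(c["mount"]);K=np.array(c["camera_matrix"])
    p=np.linalg.inv(M)@np.r_[R.T@(X-s["tcp_pos"]),1];th=np.arctan2(np.hypot(*p[:2]),p[2]);a=np.arctan2(p[1],p[0])
    return K[:2,2]+K[0,0]*th*np.array([np.cos(a),np.sin(a)])
def wplane(u,z,s,R):
    c=calibration("wrist");M=np.array(c["mount"]);K=np.array(c["camera_matrix"])
    v=np.array(u)-K[:2,2];th=np.linalg.norm(v)/K[0,0];a=np.arctan2(v[1],v[0])
    d=R@M[:3,:3]@[np.sin(th)*np.cos(a),np.sin(th)*np.sin(a),np.cos(th)];o=s["tcp_pos"]+R@M[:3,3];return o+d*(z-o[2])/d[2]
def save(n,f):
    im=snapshot(n);cv2.imwrite("pics/"+f,cv2.cvtColor(im,cv2.COLOR_RGB2BGR));return im
E
python3 - <<'E'
from h import *
s,R=st();save("wrist","w1.png");print(wpix(np.array([.4342,-.1031,.0792]),s,R),wpix(np.array([.5143,-.1039,.061]),s,R))
E
```

```text
t 1.85 [ 0.4319 -0.103   0.1596] yaw -0.011235940635507896 F [ 0.5477 -0.51    1.2683] gap 0.5020822063197647 q6 1.0952155296675103
[316.2482 204.91  ] [316.2868  97.437 ]
```

View pics/w1.png

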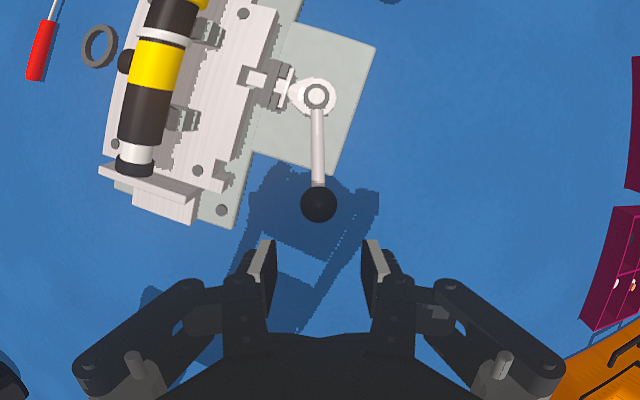

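The wrist view shows the knob at (318,204) and the hub at (316,96). Both are within 2 px of the predicted positions, so I go down astride the knob.

Call:
{"fn": "apply_moves", "kwargs": {
  "plan": [
    [0.002,0,0.035,0,0,0,0],
    [0,0,0.035,0,0,0,0],
    [0,0,0.026,0,0,0,0],
    [0,0,0,0,0,0,0]
  ]
}}

```text
t: 2.4
tcp_pos: [0.4357, -0.104, 0.0651]
tool_rot: [1.0, -0.006, -0.001, -0.0]
force: [0.1, -0.0, 0.3]
finger_gap: 0.499
gripper_force: 0.0
```

Call:
{"fn": "apply_moves", "kwargs": {
  "plan": [
    [0.0013,0.0143,0,0,0,-0.18,0],
    [0.0013,0.0143,0,0,0,-0.18,0],
    [0.0013,0.0143,0,0,0,-0.18,0],
    [0.0013,0.0143,0,0,0,-0.18,0],
    [0,0,0,0,0,0,0]
  ]
}}

```text
t: 3.02
tcp_pos: [0.4563, -0.158, 0.0671]
tool_rot: [0.938, 0.346, 0.001, 0.002]
force: [0.0, 0.2, 0.7]
finger_gap: 0.497
gripper_force: 0.0
```

```bash
python3 - <<'E'
from h import *
s,R=st();im=save("wrist","w2.png")
P=np.array([.5143,-.1039])
d=s["tcp_pos"][:2]-P;print("r",np.hypot(*d),"ang",np.degrees(np.arctan2(d[1],d[0]))%360)
E
```

```text
t 3.025 [ 0.4563 -0.158   0.0671] yaw 0.7063479761913759 F [0.049  0.2293 0.6648] gap 0.49715670359172603 q6 0.2994921607673017
r 0.07929085439429047 ang 222.989511507716
```

View pics/w2.png

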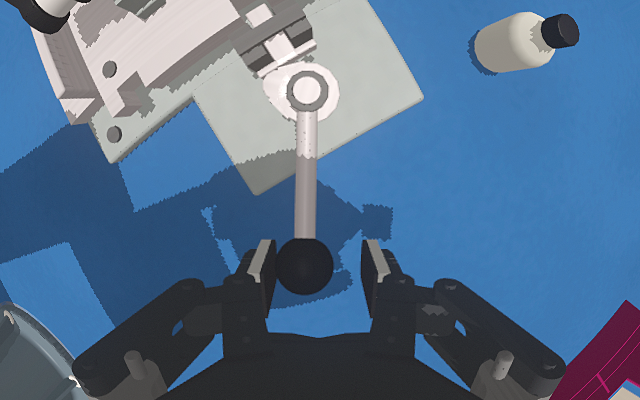

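The knob is between the pads at (304,267) and trails against the left one, so the lever follows. I continue to the stop.

Call:
{"fn": "apply_moves", "kwargs": {
  "plan": [
    [0.0013,0.0143,0,0,0,-0.18,0],
    [0.0013,0.0143,0,0,0,-0.18,0],
    [0.0013,0.0143,0,0,0,-0.18,0],
    [0.0013,0.0143,0,0,0,-0.18,0],
    [0.0013,0.0143,0,0,0,-0.18,0],
    [0.0013,0.0143,0,0,0,-0.18,0],
    [0,0.006,0,0,0,0,0],
    [0,0,0,0,0,0,0]
  ]
}}

```text
t: 4.08
tcp_pos: [0.5391, -0.1815, 0.0659]
tool_rot: [0.627, 0.779, 0.0, 0.001]
force: [0.1, -0.5, 0.1]
finger_gap: 0.501
gripper_force: 0.3
```

```bash
python3 - <<'E'
from h import *
s,R=st();im=save("wrist","w3.png")
P=np.array([.5143,-.1039])
d=s["tcp_pos"][:2]-P;print("r",np.hypot(*d),"ang",np.degrees(np.arctan2(d[1],d[0]))%360)
k=blob(im,im.max(2)<45,(304,267));print(k)
for u in [(300,266),(304,267)]:
  d=wplane(u,.08,s,R)[:2]-P;print(np.degrees(np.arctan2(d[1],d[0])))
E
```

```text
t 4.075 [ 0.5391 -0.1815  0.0659] yaw 1.7855604764969149 F [ 0.0628 -0.4503  0.0911] gap 0.5012179099515323 q6 -0.7358819344714361
r 0.0814725727868711 ang 287.6925175079957
(array([287.6295, 261.2857]), array([ 260,  235,   72,   81, 1309], dtype=int32))
-78.12362150525684
-76.82851316146059
```

View pics/w3.png

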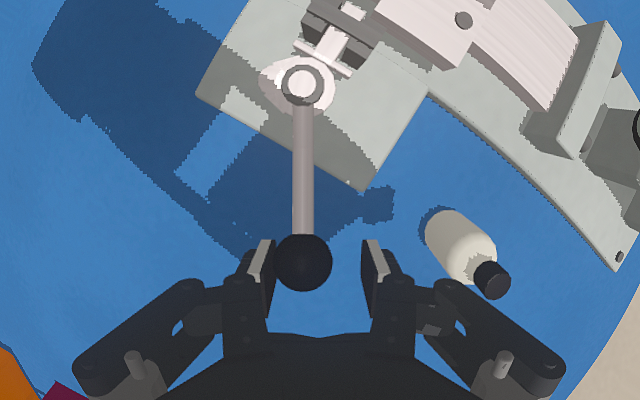

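The knob is at (302,263), which puts the lever at about -77.5° in the world, or cam ≈1.85. I nudge it once to confirm the stop.

Call:
{"fn": "apply_moves", "kwargs": {
  "plan": [
    [0,0.005,0,0,0,0,0],
    [0,0,0,0,0,0,0]
  ]
}}

```text
t: 4.38
tcp_pos: [0.5395, -0.181, 0.0653]
tool_rot: [0.626, 0.78, -0.003, -0.003]
force: [-9.7, -5.7, 5.8]
finger_gap: 0.496
gripper_force: 5.6
```

The stop is confirmed by the reaction force. I back off, lift, turn and go behind the push plate, with the camera side facing away from the telescope.

Call:
{"fn": "apply_moves", "kwargs": {
  "plan": [
    [0,-0.01,0,0,0,0,0],
    [0,0,-0.045,0,0,0,0],
    [0,0,-0.045,0,0,0,0],
    [0,0,-0.045,0,0,-0.171,1],
    [0,0,0,0,0,-0.171,1],
    [0,0,0,0,0,-0.171,1],
    [0,0,0,0,0,-0.171,1],
    [0,0,0,0,0,-0.171,1]
  ]
}}

```text
t: 5.38
tcp_pos: [0.534, -0.1823, 0.2004]
tool_rot: [0.244, 0.97, 0.0, 0.001]
force: [0.7, -0.4, 0.1]
finger_gap: 0.003
gripper_force: 0.0
```

Call:
{"fn": "apply_moves", "kwargs": {
  "plan": [
    [0,0,0,0,0,-0.171,1],
    [0.0367,0.036,0,0,0,0,1],
    [0.0367,0.036,0,0,0,0,1],
    [0.0367,0.036,0,0,0,0,1],
    [0.0367,0.036,0,0,0,0,1],
    [0.0367,0.036,0,0,0,0,1],
    [0,0,0,0,0,0,1]
  ]
}}

```text
t: 6.25
tcp_pos: [0.4149, 0.0497, 0.2003]
tool_rot: [0.161, 0.987, 0.001, -0.001]
force: [0.9, -0.9, -0.1]
finger_gap: -0.001
gripper_force: 0.0
```

```bash
python3 - <<'E'
from h import *
s,R=st();save("wrist","w4.png");T=save("top","top1.png");S=save("scene","scene1.png")
o=np.array([.5806,-.0018]);u=np.array([np.cos(.327),-np.sin(.327)]);v=np.array([-u[1],u[0]])
d=s["tcp_pos"][:2]-o;print("bench",d@u,d@v)
f=lambda x,y,z:np.r_[o+u*x+v*y,z]
for y in(.045,-.045): print(wpix(f(-.138,y,.086),s,R),pix(f(-.138,y,.086),"top"))
a=blob(S,S.max(2)<60,(175,270));b=blob(T,T.max(2)<60,(463,262));print(a,b,pix(np.array([.531,-.182,.08]),"top"),pix(np.array([.531,-.182,.08]),"scene"))
print(calibration("wrist")["mount"])
E
```

```text
t 6.25 [0.4149 0.0497 0.2003] yaw 2.8177771429758596 F [ 0.8976 -0.8799 -0.1082] gap -0.000993658437425307 q6 -1.3984816657627421
bench -0.1735034281879922 -0.004453549396177544
[374.5849 232.6072] [325.9797 272.2411]
[274.7054 232.4052] [370.1273 288.5892]
(array([191.5909, 260.8636]), array([188, 258,   8,   6,  22], dtype=int32)) (array([461.1639, 241.082 ]), array([455, 235,  14,  12,  61], dtype=int32)) [462.3955 241.055 ] [142.8151 273.8426]
[[ 0.0008 -0.961  -0.2766  0.0689]
 [ 1.      0.0008 -0.0001 -0.0015]
 [ 0.0003 -0.2766  0.961  -0.1423]
 [ 0.      0.      0.      1.    ]]
```

View pics/w4.png

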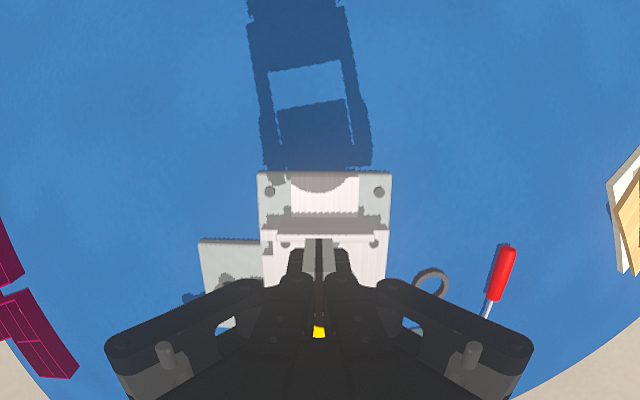

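View pics/top1.png

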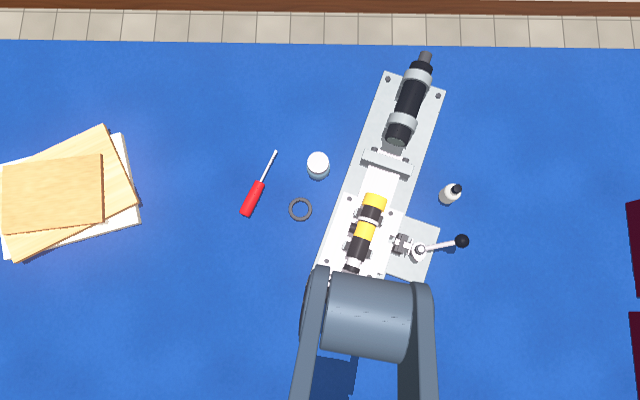

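The wrist view shows the bench's rear end with the fingers behind and above the carriage edge (rows 215–235). The top view has the lever out with its knob at (461,241). I enlarge both views to identify the push plate.

```bash
python3 - <<'E'
from h import *
a=cv2.imread("pics/w4.png")[165:315,225:425];b=cv2.imread("pics/top0.png")[215:315,295:435]
o=np.array([.5806,-.0018]);u=np.array([np.cos(.327),-np.sin(.327)]);v=np.array([-u[1],u[0]])
f=lambda x,y,z:np.r_[o+u*x+v*y,z]
a=cv2.resize(a,(400,300),interpolation=2);b=cv2.resize(b,(400,286),interpolation=2);b=np.vstack([b,np.zeros((14,400,3),np.uint8)])
for p in [f(-.138,.045,.086),f(-.138,-.045,.086),f(-.138,.045,.036),f(-.138,-.045,.036)]:
  q=(pix(p,"top")-[295,215])*400/140;cv2.circle(b,tuple(int(i) for i in q),2,(0,0,255),-1)
cv2.imwrite("pics/c.png",np.hstack([a,b]))
E
```

```text
(no output)
```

View pics/c.png

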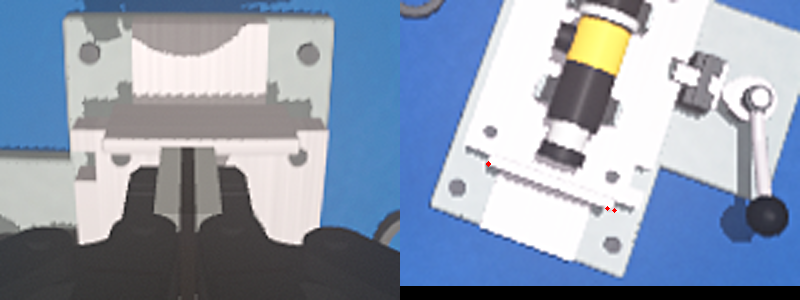

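The push plate's top edge agrees with the predicted line (columns 275–375). I go down behind it and push.

Call:
{"fn": "apply_moves", "kwargs": {
  "plan": [
    [0,0.004,0.035,0,0,0,1],
    [0,0,0.035,0,0,0,1],
    [0,0,0.035,0,0,0,1],
    [0,0,0.033,0,0,0,1],
    [0,0,0,0,0,0,1]
  ]
}}

```text
t: 7.02
tcp_pos: [0.4189, 0.0496, 0.0605]
tool_rot: [0.164, 0.986, -0.0, -0.002]
force: [-0.8, -0.1, -0.6]
finger_gap: -0.004
gripper_force: 0.0
```

Call:
{"fn": "apply_moves", "kwargs": {
  "plan": [
    [-0.01,0,0,0,0,0,1],
    [-0.008,0,0,0,0,0,1],
    [-0.006,0,0,0,0,0,1],
    [-0.006,0,0,0,0,0,1],
    [-0.006,0,0,0,0,0,1],
    [-0.006,0,0,0,0,0,1],
    [-0.006,0,0,0,0,0,1],
    [0,0,0,0,0,0,1]
  ]
}}

```text
t: 8.02
tcp_pos: [0.4665, 0.0347, 0.0624]
tool_rot: [0.163, 0.987, -0.0, 0.002]
force: [-1.0, -0.6, -0.2]
finger_gap: 0.004
gripper_force: 0.6
```

Call:
{"fn": "apply_moves", "kwargs": {
  "plan": [
    [-0.007,0,0,0,0,0,1],
    [-0.007,0,0,0,0,0,1],
    [-0.007,0,0,0,0,0,1],
    [-0.007,0,0,0,0,0,1],
    [-0.006,0,0,0,0,0,1],
    [-0.005,0,0,0,0,0,1],
    [-0.004,0,0,0,0,0,1],
    [0,0,0,0,0,0,1]
  ]
}}

```text
t: 9.02
tcp_pos: [0.5065, 0.021, 0.0622]
tool_rot: [0.163, 0.987, -0.0, 0.001]
force: [-1.8, -0.3, -1.2]
finger_gap: -0.001
gripper_force: 0.9
```

Call:
{"fn": "apply_moves", "kwargs": {
  "plan": [
    [-0.004,0,0,0,0,0,1],
    [-0.004,0,0,0,0,0,1],
    [0,0,0,0,0,0,1]
  ]
}}

```text
t: 9.4
tcp_pos: [0.5139, 0.0185, 0.0623]
tool_rot: [0.163, 0.987, -0.0, 0.001]
force: [-2.5, -0.5, -1.4]
finger_gap: -0.004
gripper_force: 1.2
```

Call:
{"fn": "apply_moves", "kwargs": {
  "plan": [
    [-0.003,0,0,0,0,0,1],
    [0,0,0,0,0,0,1]
  ]
}}

```text
t: 9.65
tcp_pos: [0.514, 0.0185, 0.0623]
tool_rot: [0.163, 0.987, 0.0, -0.002]
force: [-6.0, 1.6, 3.8]
finger_gap: 0.001
gripper_force: 3.3
```

Call:
{"fn": "apply_moves", "kwargs": {
  "plan": [
    [-0.003,0,0,0,0,0,1],
    [0,0,0,0,0,0,1]
  ]
}}

```text
t: 9.9
tcp_pos: [0.5139, 0.0185, 0.0623]
tool_rot: [0.163, 0.987, 0.0, -0.005]
force: [-9.6, 4.3, 7.6]
finger_gap: 0.0
gripper_force: 5.6
```

The carriage has stopped at tip bench x ≈ -0.070 and the force is rising, so it is home. I back off, lift and return over the knob.

Call:
{"fn": "apply_moves", "kwargs": {
  "plan": [
    [0.012,0,0,0,0,0,1],
    [0.012,0,0,0,0,0,1],
    [0,0,-0.046,0,0,0,1],
    [0,0,-0.046,0,0,0,1],
    [0,0,-0.046,0,0,0,1],
    [-0.0253,-0.0461,0,0,0,0,1],
    [-0.0253,-0.0461,0,0,0,0,0],
    [-0.0253,-0.0461,0,0,0,0,0]
  ]
}}

```text
t: 10.9
tcp_pos: [0.5244, -0.1325, 0.201]
tool_rot: [0.162, 0.987, -0.001, 0.002]
force: [0.6, 1.6, -0.1]
finger_gap: 0.417
gripper_force: 0.0
```

Call:
{"fn": "apply_moves", "kwargs": {
  "plan": [
    [-0.0253,-0.0461,0,0,0,0,0],
    [0,0,0,0,0,0.172,0],
    [0,0,0,0,0,0.172,0],
    [0,0,0,0,0,0.172,0],
    [0,0,0,0,0,0.172,0],
    [0,0,0,0,0,0.172,0],
    [0,0,0,0,0,0.172,0],
    [0,0,0,0,0,0,0]
  ]
}}

```text
t: 11.9
tcp_pos: [0.5329, -0.1828, 0.2005]
tool_rot: [0.628, 0.779, 0.0, 0.001]
force: [0.2, 0.2, 0.8]
finger_gap: 0.5
gripper_force: 0.0
```

```bash
python3 - <<'E'
from h import *
s,R=st();im=save("wrist","w5.png");T=save("top","top2.png")
k=np.array([.5316,-.182,.08]);q=wpix(k,s,R)
b=blob(im,im.max(2)<60,q);print(q,b,"knob",wplane(b[0],.08,s,R))
bt=blob(T,T.max(2)<60,(461,241));print(bt)
d=k-s["tcp_pos"];print("tool delta",R.T@d)
E
```

```text
t 11.9 [ 0.5329 -0.1828  0.2005] yaw 1.7847530951733481 F [0.1802 0.2377 0.8082] gap 0.5002291256380623 q6 -0.7426476352047673
[316.5348 190.1146] (array([316.5199, 189.6728]), array([302, 175,  30,  31, 654], dtype=int32)) knob [ 0.5315 -0.1816  0.08  ]
(array([461.4558, 240.4626]), array([455, 234,  14,  14, 147], dtype=int32))
tool delta [ 0.0012 -0.0013  0.1205]
```

View pics/w5.png

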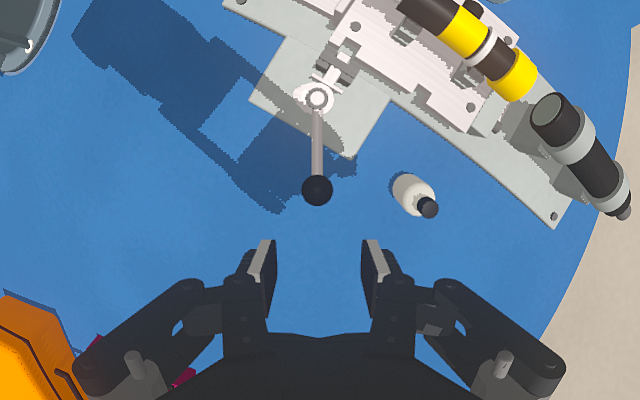

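The wrist view shows the knob at (317,190), exactly where predicted, and the carriage forward against the stop with the telescope still in its vees. I go down and swing the lever back.

Call:
{"fn": "apply_moves", "kwargs": {
  "plan": [
    [0.001,-0.001,0.045,0,0,0,0],
    [0,0,0.045,0,0,0,0],
    [0,0,0.045,0,0,0,0],
    [0,0,0,0,0,0,0]
  ]
}}

```text
t: 12.5
tcp_pos: [0.529, -0.1805, 0.0624]
tool_rot: [0.628, 0.778, -0.001, -0.004]
force: [-0.6, -0.0, 0.5]
finger_gap: 0.498
gripper_force: 0.0
```

Call:
{"fn": "apply_moves", "kwargs": {
  "plan": [
    [0.0013,-0.0143,0,0,0,0.18,0],
    [0.0013,-0.0143,0,0,0,0.18,0],
    [0.0013,-0.0143,0,0,0,0.18,0],
    [0.0013,-0.0143,0,0,0,0.18,0],
    [0.0013,-0.0143,0,0,0,0.18,0],
    [0.0013,-0.0143,0,0,0,0.18,0],
    [0,0,0,0,0,0,0]
  ]
}}

```text
t: 13.38
tcp_pos: [0.455, -0.1563, 0.0675]
tool_rot: [0.938, 0.345, 0.002, 0.002]
force: [0.1, -0.5, 0.6]
finger_gap: 0.499
gripper_force: 0.2
```

Call:
{"fn": "apply_moves", "kwargs": {
  "plan": [
    [0.0013,-0.0143,0,0,0,0.18,0],
    [0.0013,-0.0143,0,0,0,0.18,0],
    [0.0013,-0.0143,0,0,0,0.18,0],
    [0.0013,-0.0143,0,0,0,0.18,0],
    [0,-0.004,0,0,0,0.05,0],
    [0,-0.004,0,0,0,0,0],
    [0,0,0,0,0,0,0]
  ]
}}

```text
t: 14.25
tcp_pos: [0.4358, -0.0946, 0.0662]
tool_rot: [0.999, -0.032, 0.001, 0.0]
force: [-0.9, -1.0, 0.9]
finger_gap: 0.5
gripper_force: 0.6
```

```bash
python3 - <<'E'
from h import *
s,R=st();P=np.array([.5143,-.1039]);d=s["tcp_pos"][:2]-P
print("r",np.hypot(*d),"ang",np.degrees(np.arctan2(d[1],d[0]))%360)
im=save("wrist","w6.png");S=save("scene","scene2.png")
E
```

```text
t 14.25 [ 0.4358 -0.0946  0.0662] yaw -0.06424514652539601 F [-0.8607 -1.0376  0.9132] gap 0.4997016925763995 q6 1.1697406839706503
r 0.07905773132140353 ang 173.22093254885695
```

Call:
{"fn": "apply_moves", "kwargs": {
  "plan": [
    [0,-0.003,0,0,0,0,0],
    [0,0,0,0,0,0,0]
  ]
}}

```text
t: 14.6
tcp_pos: [0.4357, -0.0914, 0.0655]
tool_rot: [0.999, -0.033, 0.001, 0.0]
force: [-0.6, -1.8, 2.4]
finger_gap: 0.499
gripper_force: 1.4
```

Call:
{"fn": "apply_moves", "kwargs": {
  "plan": [
    [0,-0.003,0,0,0,0,0],
    [0,0,0,0,0,0,0]
  ]
}}

```text
t: 14.85
tcp_pos: [0.4355, -0.0886, 0.0654]
tool_rot: [0.999, -0.033, 0.0, 0.0]
force: [-1.6, -5.9, 3.7]
finger_gap: 0.498
gripper_force: 2.9
```

The reaction force is rising at the locked stop. I release, lift clear and check.

Call:
{"fn": "apply_moves", "kwargs": {
  "plan": [
    [0,0.008,0,0,0,0,0],
    [0,0,-0.045,0,0,0,0],
    [0,0,-0.045,0,0,0,0],
    [0,0,-0.045,0,0,0,0],
    [-0.02,0.04,0,0,0,0,0],
    [-0.02,0.04,0,0,0,0,0],
    [0,0.04,0,0,0,0,0],
    [0,0,0,0,0,0,0]
  ]
}}

```text
t: 15.85
tcp_pos: [0.3872, -0.2157, 0.2003]
tool_rot: [0.999, -0.036, 0.001, 0.0]
force: [-0.4, 0.1, -0.8]
finger_gap: 0.501
gripper_force: 0.0
```

```bash
python3 - <<'E'
from h import *
s,R=st();S=save("scene","scene3.png");T=save("top","top3.png")
a=blob(S,S.max(2)<60,(152,212));b=blob(T,T.max(2)<60,(424,291));print(a,b)
k,e=tri(a[0],b[0]);d=k[:2]-[.5143,-.1039];print(k,e,"cam",np.arctan2(d[1],d[0])%(2*np.pi)-np.radians(-165+360-18.74))
cv2.imwrite("pics/f.png",np.hstack([cv2.resize(cv2.cvtColor(I[y:y+200,x:x+200],cv2.COLOR_RGB2BGR),(400,400)) for I,x,y in((S,130,150),(T,290,130))]))
E
```

```text
t 15.85 [ 0.3872 -0.2157  0.2003] yaw -0.07128127618767095 F [-0.4331  0.0702 -0.7737] gap 0.5010373203072519 q6 0.8797427867322456
(array([154.8784, 210.0473]), array([148, 204,  15,  14, 148], dtype=int32)) (array([420.2667, 290.4   ]), array([413, 284,  14,  13,  60], dtype=int32))
[ 0.4341 -0.0974  0.0794] 8.039598695018501e-05 cam -0.015622757243799246
```

View pics/f.png

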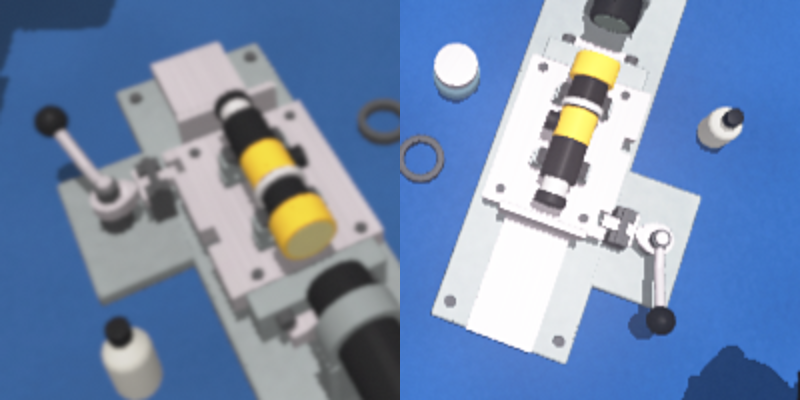

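The final view shows the carriage against the end stop, the lever back (cam ≈0), the telescope in its vees and the bystanders in place. I hand in.

```bash
python3 -c "
from station import *
print(sign_off())"
```

```text
the job is handed in; nothing more can be done
None
```

The job is handed in: I swung the lever out to its stop, pushed the carriage home against the end stop and swung the lever back to locked (cam measured at about 0 rad); the final pictures show the telescope still in its vee blocks and the bottle, jar and ring in place (the screwdriver is outside those pictures), but the sign-off gave no verdict.

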